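# Swap the bolted cover of a tilted test chamber

### The arm

A 6-joint arm with a two-finger parallel gripper is mounted at the origin on the work surface; the furniture and walls round the work are solid. World frame = base frame: x ahead of the robot, y to its left, z up, the work surface at z = 0. Lengths are in m, angles in degrees, forces in N, time in s.
With the tool pointing down it reaches from about 0.275 to 0.85 m from the base axis. Payload 19 kg.
Tool frame: the origin (TCP) lies between the finger pads; the fingertips stand 22 mm ahead of it and the grasp point (between the pads) lies 3 mm ahead of it; z points along the fingers, y is the direction in which the jaws open and shut (so a half turn about z gives the same grasp; the last joint's range is limited). The gripper opens to 85 mm and grips with 20 to 120 N. Pads are 22 mm wide; open, the fingers measure 114 mm over their backs; the gripper's body (76 mm by 85 mm) begins 54 mm behind the grasp point. The pads swing forward as they close: fully open they stand 13 mm farther back than shut.
Start: joints at [66.979, 8.623, 82.357, -0, 89.026, -7.678], TCP at [0.152, 0.554, 0.253] pointing down, gripper open.
Joint ranges: [-160.23, 160.23], [-39.13, 120.54], [6.94, 153.29], [-79.49, 259.48], [9.18, 160.14], [-161.06, 161.06]. Speed limits (degrees/s): [108.29, 108.29, 127.2, 172.46, 172.46, 172.46].

### API

Orientations are given as a 3x3 rotation matrix whose columns are the frame's x, y, z axes.
In Python, from workcell import * gives the robot as it stands. The module is installed in compiled form; this text tells all that it offers.
- The arm moves only by the tool apply_moves, never from a script. Its argument "targets" is a list of rows, each a list of 3 entries, a list of its own where there are three numbers: the turn, a rotation vector about the tool's x, y, z in rad, then the shift along the tool's x, y, z in cm, then the finger opening in cm, from 0 to 8.54. A call has 1 to 5 rows; each row is the pose to reach, as a shift and turn from the pose commanded when the call began, along the tool's axes at that moment; what a row does not reach only later rows make up. A row lasts 1/8 s, in which the tool goes at most 62.5 mm and 10.7 degrees, less where a joint would pass 70% of its speed; a pose out of reach is approached as far as the arm can. A call with a gripper value outside its range is refused whole. The fingers move at their own pace and stop on an object; "force" is the grip in N (left out, the last holds). Time passes only in rows, so rows that repeat a pose let the fingers close. It gives the time, the measured TCP pose, the force and the opening at its end, in the units of the state.
- state(): the state, without advancing time (a new reading comes with each control period).
- get_image(name): name is "scene" or "side" or "wrist"; returns the picture (420x560x3 uint8, red, green, blue); there is no depth.
- calibration(name): a dict with "intrinsics" (3x3 intrinsics, pixels), "k1" (the pictures are not rectified: a ray, as slopes to the right and down, at radius r is drawn at 1 + k1 r^2 times it, then the intrinsics apply), "R" (3x3) and "t" (3): a world point X has camera coordinates R X + t; the wrist camera has in their place "tool_from_camera" (4x4, takes a point from camera to tool coordinates, whose origin is the TCP and whose axes are the flange's). Camera axes: x right, y down, z forward; pixel columns grow to the right and rows downward; lengths in m; the calibration is good to about 2 mm. A picture is of the moment at which its call begins: read the wrist's pose just before it. calibration takes no time and is no camera call.
- job_done(): hands the job in, once; it reports no verdict.
Trained networks look in the newest picture that a camera, given by its name, has taken for a name from the list of things; names that differ only in an ending like _2 or _b are one class to them, and where a whole thing is asked for, a point or a joint stands for the part that bears it (a point fixed in the world has none). Each returns a list of dicts, best first, with "p" (0 to 1); they miss things now and then, are a little off and sometimes report something else, mostly with a low value. They report only what shows in the picture. A call takes as long as a camera call. They do not tell look-alikes from the thing itself.
- spot_in(camera, query): "at" ([column, row] as shares, 0 to 1, of the picture: columns of its width, rows of its height, amid what is visible of it).
The state is a dict: "clock": time; "joints": joint angles; "joint_velocities": joint speeds; "joint_torque": joint torques, N m; "tool_pos": TCP position; "ee_rot": TCP orientation; "force": force on the tool from outside, world axes, zero at the start; "wrist_torque": the same for the moment, N m; "gripper_width": opening from 0.0 (shut) to 1.0 (fully open).
Only numpy, scipy, OpenCV 4.12 (cv2) and the standard library are available. Lean on these libraries where they do the work, as an engineer would, in place of code of your own. Each camera call takes 0.05 s, during which the arm holds its last target.

### The job

Change the cover of the tilted test chamber: lift the old cover, the one with the round boss, off the three studs and lay it flat, boss up, on the round rubber pad. Then take the new cover, the one with three holes and a six-sided boss, turn it until its holes line up with the studs and slide it over them fully home against the chamber's flange. Leave the four-hole cover and the other things on the bench where they stand.

Things in the scene. Friction and masses are not known exactly. Their poses are not given: they have to be found in the camera images.
- hub: grey round flange on a fixed stand, 124 mm across; origin: centre of its face, 130 mm up; z: square out of the face, leaning 25 degrees from vertical towards its own -x side. Three fixed studs stand along z, 10 mm thick, 24 mm long with rounded tips, 50 mm from the centre at 0, 120, 240 degrees from x towards y. The stand keeps within 78 mm of it, seen from above
- cover_old_mid (a point): old cover, at first on the hub's studs, underside against the flange: aluminium disc 125 mm across, 10 mm thick, with a round boss 34 mm across, 34 mm high (44 mm in all; 0.17 to 0.35 kg). Point: on its axis, half-way up, 22 mm over the underside; z: its axis, boss side. Three through holes 14 mm wide, 50 mm from the axis, the first towards its +x, the rest every 120 degrees
- cover_new_mid (a point): new cover, at first flat on the table: aluminium disc 125 mm across, 10 mm thick, with a six-sided boss 34 mm across flats (flats face 30, 90, 150.. degrees from its +x), 34 mm high (44 mm in all; 0.17 to 0.35 kg). Point: on its axis, half-way up, 22 mm over the underside; z: its axis, boss side. Three through holes 14 mm wide, 50 mm from the axis, the first towards its +x, the rest every 120 degrees
- cover_spare_mid (a point): spare cover, flat on the table, to be left alone: aluminium disc 125 mm across, 10 mm thick, with a six-sided boss 34 mm across flats (flats face 30, 90, 150.. degrees from its +x), 34 mm high (44 mm in all; 0.17 to 0.35 kg). Point: on its axis, half-way up, 22 mm over the underside; z: its axis, boss side. Four through holes 14 mm wide, 50 mm from the axis, the first towards its +x, the rest every 90 degrees
- pad_top (a point): round flat rubber pad 130 mm across and 4 mm thick, fixed on the table; the point is the centre of its upper face
- vial_2: white capped vial, 25 mm wide, 60 mm tall, upright, loose; origin at the centre of its foot. Not to be disturbed
- vial_0: white capped vial, 26 mm wide, 60 mm tall, upright, loose; origin at the centre of its foot. Not to be disturbed
- vial_3: white vial with a dark cap, 26 mm wide, 60 mm tall, upright, loose; origin at the centre of its foot. Not to be disturbed
- beaker_8: clear beaker standing upside down, 70 mm wide, about 80 mm tall, loose; origin at the centre of its underside. Not to be disturbed
- marker_black: white marker pen with a dark cap, lying flat, 132 mm long, 15 mm thick, loose; origin under its middle. Not to be disturbed
Mind the look-alikes: they are no part of the job. Leave any green look-alike of the part that bears cover_old_mid alone.

How it is judged (in metres and radians):
On the way:
1. the old cover lies flat, boss up, on the rubber pad, let go (horizontal distance between cover_old_mid and pad_top below 0.045 m and z of cover_old_mid in the frame of pad_top between 0.017 and 0.027 m and angle between cover_old_mid's own z axis and vertical below 0.1 rad and contact force between cover_old and the fingers below 0.1 N and linear speed of cover_old below 0.02 m/s), for 0.2 s.
At the end, for the whole second after the job is handed in: The new cover is on all three studs, underside within 3.5 mm of the flange, within 5 mm of its centre and parallel within 3 degrees; the old cover lies flat (6 degrees) on the pad, centre within 45 mm of the pad's; both at rest and let go (z of cover_new_mid in the frame of hub between 0.018 and 0.0255 m and x of cover_new_mid in the frame of hub between -0.005 and 0.005 m and y of cover_new_mid in the frame of hub between -0.005 and 0.005 m and angle between the z axis of cover_new_mid and the z axis of hub, either way round below 0.06 rad and horizontal distance between cover_old_mid and pad_top below 0.045 m and z of cover_old_mid in the frame of pad_top between 0.017 and 0.027 m and angle between cover_old_mid's own z axis and vertical below 0.1 rad and linear speed of each of cover_new, cover_old below 0.02 m/s); the robot touches nothing.
It fails at once if the four-hole cover is moved by more than 30 mm (distance of cover_spare_mid from where it was at the start of the episode above 0.03 m).
It fails at once if a vial, the beaker or the marker is moved by more than 30 mm, or a vial or the beaker is tipped over (distance of any of vial_2, vial_0, vial_3, beaker_8, marker_black from where it was at the start of the episode above 0.03 m or angle between any of vial_2, vial_0, vial_3, beaker_8's own z axis and vertical above 0.5 rad).
It also fails if it takes over 50 s, if anything falls off the work surface, if the arm or the gripper's body presses on something with over 40 N, if the wrist force passes 120 N, or if a joint passes its speed limit or range.

## Working session

There is one attempt and no reset: what is moved stays moved. The work goes in short steps, Python scripts to look and compute and a tool call to move; the robot and the scene stay as the last step left them, time stands still between calls to the robot, and variables do not carry over. Pictures are saved under pics/ and viewed, and the job is handed in when it is done.

Besides the shell and the picture viewer there is one more tool, called after ">>>" as name(argument=value, ...), one argument or row to a line, values as JSON. apply_moves: Moves the arm, as the interface text tells. Its arguments: {"type":"object","properties":{"targets":{"type":"array"},"force":{"type":"number"}},"required":["targets"]}

```bash
mkdir -p pics; cat > h.py <<'E'
import numpy as np, cv2
from workcell import *
def save(name,f,crop=None,scale=1):
    im=get_image(name)
    cv2.imwrite('pics/raw_'+f,cv2.cvtColor(im,cv2.COLOR_RGB2BGR))
    return im
E
python3 - <<'E'
from h import *
s=state();print(s)
for n in ['scene','side','wrist']:
    save(n,n+'0.png'); c=calibration(n); print(n,{k:np.round(v,4).tolist() for k,v in c.items()})
    for q in ['hub','cover_old_mid','cover_new_mid','cover_spare_mid','pad_top','vial_2','vial_3','beaker_8','marker_black']:
        print(q,[(round(d['p'],2),np.round(np.array(d['at'])*[560,420]).tolist()) for d in spot_in(n,q)][:5])
print(state()['clock'])
E
```

```text
{'clock': 0.0, 'joints': array([ 6.69778200e+01,  8.64973196e+00,  8.23921690e+01,  1.40725148e-03,
        8.90271667e+01, -7.67776494e+00]), 'joint_velocities': array([ 0.05774889,  0.00261836, -0.05272334,  0.0354673 ,  0.14415714,
        0.00479838]), 'joint_torque': array([ 1.94791337e-04, -7.13054824e+01, -5.70851398e+01, -1.34116317e-04,
        8.81244137e-03,  9.41414584e-06]), 'tool_pos': array([0.15208284, 0.55429384, 0.25269484]), 'ee_rot': array([[-9.64352417e-01,  2.64620807e-01, -4.94041116e-04],
       [ 2.64621203e-01,  9.64351808e-01, -1.09984318e-03],
       [ 1.85388054e-04, -1.19137018e-03, -9.99999273e-01]]), 'force': array([-0.04794853, -0.52763149, -0.18519462]), 'wrist_torque': array([-0.05231417, -0.01572543,  0.04105331]), 'gripper_width': 1.0007359022844031}
scene {'intrinsics': [[528.2125, 0.0, 284.3137], [0.0, 528.2125, 210.5545], [0.0, 0.0, 1.0]], 'k1': -0.1058, 'R': [[0.9963, 0.0859, 0.0064], [0.0779, -0.8669, -0.4923], [-0.0368, 0.491, -0.8704]], 't': [-0.4, -0.2258, 1.3432]}
hub [(0.55, [281.0, 272.0])]
cover_old_mid [(0.82, [290.0, 250.0]), (0.75, 
[... 632 characters left out ...]
 [(0.89, [376.0, 248.0]), (0.67, [272.0, 194.0])]
cover_new_mid [(0.79, [199.0, 252.0])]
cover_spare_mid [(0.78, [264.0, 286.0])]
pad_top []
vial_2 [(0.72, [205.0, 278.0]), (0.56, [241.0, 252.0])]
vial_3 [(0.72, [205.0, 278.0]), (0.56, [241.0, 252.0])]
beaker_8 [(0.8, [228.0, 214.0])]
marker_black [(0.59, [323.0, 214.0])]
wrist {'intrinsics': [[303.3279, 0.0, 283.3242], [0.0, 303.3279, 213.4529], [0.0, 0.0, 1.0]], 'k1': -0.0106, 'tool_from_camera': [[0.0005, -0.9518, -0.3068, 0.0773], [1.0, 0.0006, 0.0, -0.0001], [0.0002, -0.3068, 0.9518, -0.1214], [0.0, 0.0, 0.0, 1.0]]}
hub []
cover_old_mid []
cover_new_mid []
cover_spare_mid []
pad_top []
vial_2 []
vial_3 []
beaker_8 []
marker_black []
1.5
```

View pics/raw_scene0.png

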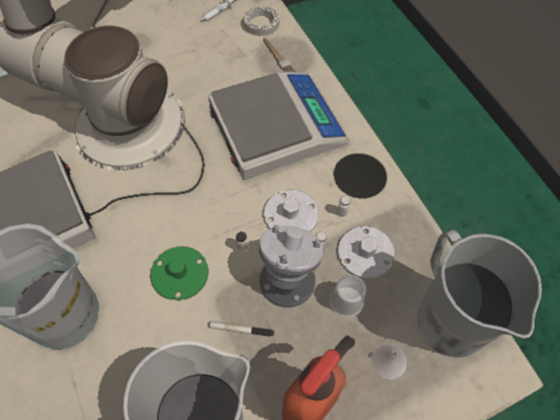

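View pics/raw_side0.png

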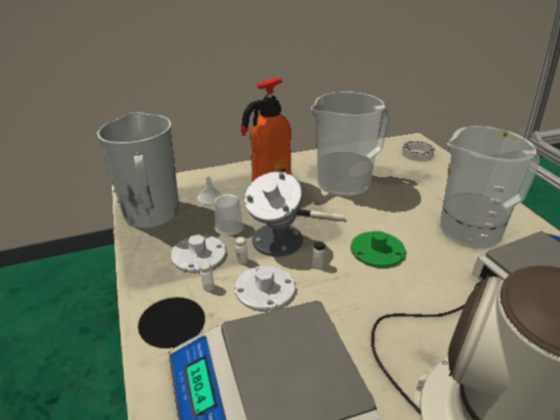

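View pics/raw_wrist0.png

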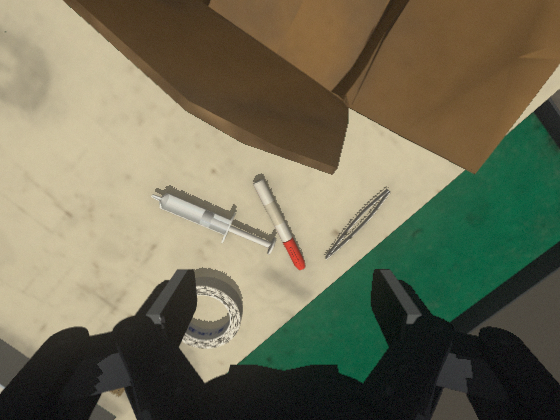

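```bash
python3 - <<'E'
import cv2
im=cv2.imread('pics/raw_scene0.png')[130:350,140:430]
cv2.imwrite('pics/scene0c.png',cv2.resize(im,None,fx=2.7,fy=2.7,interpolation=cv2.INTER_CUBIC))
im=cv2.imread('pics/raw_side0.png')[150:350,150:430]
cv2.imwrite('pics/side0c.png',cv2.resize(im,None,fx=2.8,fy=2.8,interpolation=cv2.INTER_CUBIC))
E
```

```text
(no output)
```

View pics/scene0c.png

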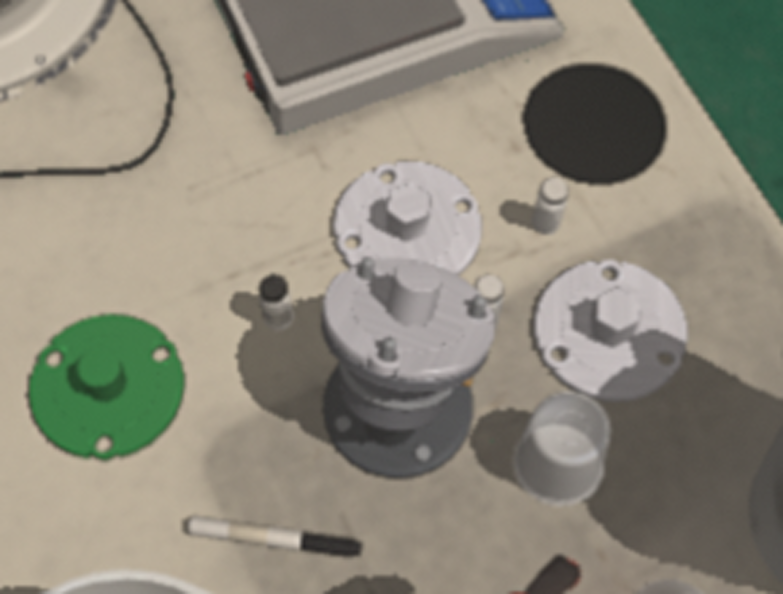

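View pics/side0c.png

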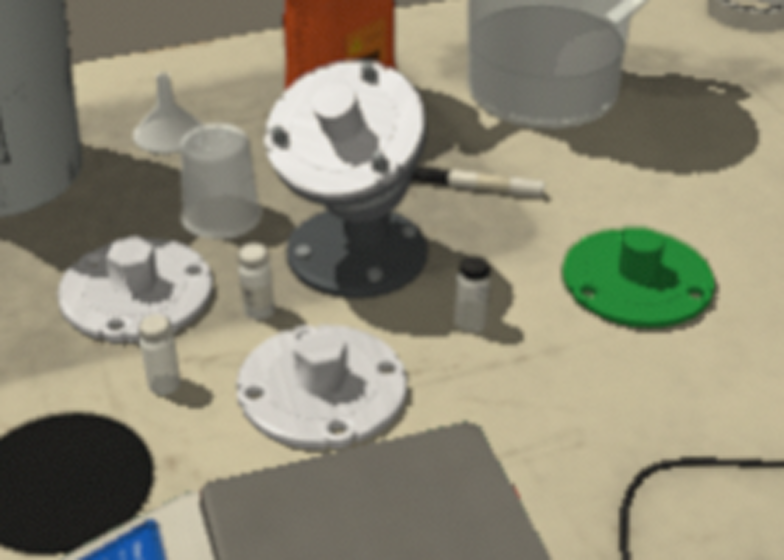

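```bash
cat >> h.py <<'E'
from scipy.optimize import least_squares
from scipy.spatial.transform import Rotation as Ro
def proj_cam(Xc,c):
    x=Xc[...,:2]/Xc[...,2:]; r2=(x**2).sum(-1,keepdims=True)
    x=x*(1+c['k1']*r2); K=np.array(c['intrinsics'])
    return x*[K[0,0],K[1,1]]+[K[0,2],K[1,2]]
def proj(n,X,c=None):
    c=c or calibration(n)
    return proj_cam(np.asarray(X)@np.array(c['R']).T+np.array(c['t']),c)
def wproj(X,pos,R):
    c=calibration('wrist'); T=np.array(c['tool_from_camera'])
    Xt=(np.asarray(X)-pos)@R
    return proj_cam((Xt-T[:3,3])@T[:3,:3],c)
def unproj(n,uv,z,pose=None):
    c=calibration(n); K=np.array(c['intrinsics'])
    d=np.array([(uv[0]-K[0,2])/K[0,0],(uv[1]-K[1,2])/K[1,1]]); s=d.copy()
    for _ in range(20): s=d/(1+c['k1']*(s@s))
    ray=np.r_[s,1]
    if n=='wrist':
        pos,R=pose; T=np.array(c['tool_from_camera']); o=R@T[:3,3]+pos; ray=R@(T[:3,:3]@ray)
    else:
        R=np.array(c['R']); o=-R.T@np.array(c['t']); ray=R.T@ray
    return o+ray*(z-o[2])/ray[2]
E
python3 - <<'E'
from h import *
for nm,n,uv,z in [('old','scene',(290,250),.15),('new','scene',(368,252),.01),('new','side',(199,252),.01),('spare','scene',(292,210),.01),('spare','side',(264,286),.02),('pad','scene',(360,175),.004),('vialA','scene',(345,205),.03),('vialB','scene',(242,244),.03),('vialC','scene',(324,238),.05),('vA','side',(205,278),.03),('vC','side',(241,252),.03),('vB','side',(319,256),.03),('beak','scene',(347,296),.04),('beak','side',(228,214),.04),('pad','side',(172,322),.004),('hubbase','scene',(287,285),.005),('hubbase','side',(277,240),.005)]:
    print(nm,n,unproj(n,uv,z).round(4))
im=cv2.imread('pics/raw_scene0.png')[205:315,245:345]
cv2.imwrite('pics/a.png',cv2.resize(im,None,fx=5.4,fy=5.4,interpolation=cv2.INTER_CUBIC))
im=cv2.imread('pics/raw_side0.png')[165:260,235:345]
cv2.imwrite('pics/b.png',cv2.resize(im,None,fx=6,fy=6,interpolation=cv2.INTER_CUBIC))
E
```

```text
old scene [ 0.4452 -0.3922  0.15  ]
new scene [ 0.6132 -0.3161  0.01  ]
new side [ 0.606  -0.3064  0.01  ]
spare scene [ 0.4385 -0.2253  0.01  ]
spare side [ 0.4348 -0.2144  0.02  ]
pad scene [ 0.5932 -0.1111  0.004 ]
vialA scene [ 0.5573 -0.2129  0.03  ]
vialB scene [ 0.3378 -0.3307  0.03  ]
vialC scene [ 0.5131 -0.3104  0.05  ]
vA side [ 0.5555 -0.2056  0.03  ]
vC side [ 0.5044 -0.2995  0.03  ]
vB side [ 0.3357 -0.3149  0.03  ]
beak scene [ 0.5672 -0.4336  0.04  ]
beak side [ 0.5688 -0.4229  0.04  ]
pad side [ 0.5907 -0.1019  0.004 ]
hubbase scene [ 0.4422 -0.4065  0.005 ]
hubbase side [ 0.4417 -0.3866  0.005 ]
```

View pics/a.png

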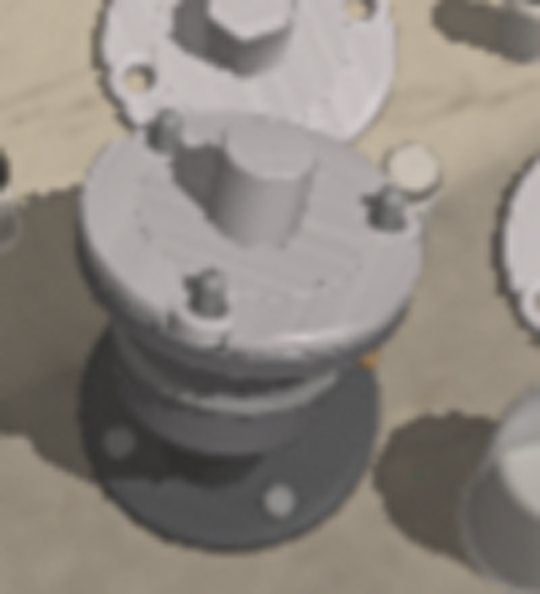

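View pics/b.png

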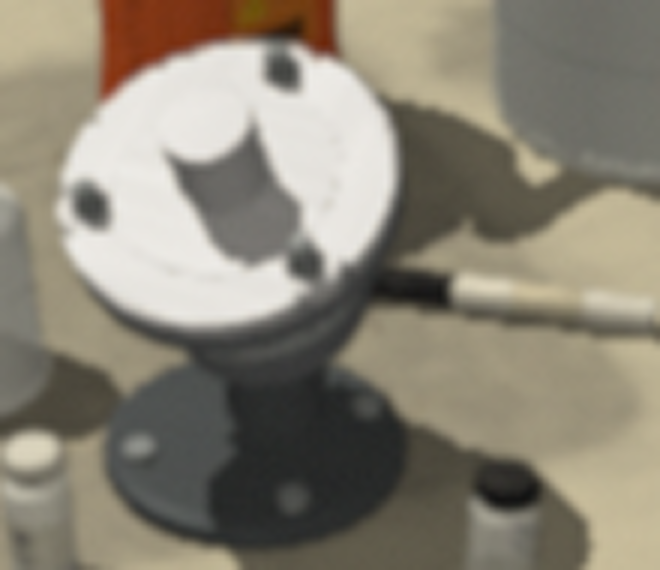

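```bash
cat >> h.py <<'E'
def hubR(az): return (Ro.from_euler('z',az)*Ro.from_euler('y',-25,degrees=True)).as_matrix()
def studs(z): return np.array([[.05*np.cos(a),.05*np.sin(a),z] for a in np.radians([0,120,240])])
E
cat > fit.py <<'E'
from h import *
f=lambda u,o,s:(np.array(u,float)+.5)/s-.5+np.array(o)
sc=f([(210,283),(390,196),(168,122),(267,148)],(245,205),5.4)
sd=f([(282,65),(88,200),(305,258),(207,127)],(235,165),6)
# order C,B,A. stud0=C ; stud120/240 decide by fit
for perm in ([0,1,2],[0,2,1]):
    def X(p): 
        pts=np.r_[studs(.023)[perm],[[0,0,.044]]]
        return pts@hubR(p[2]).T+[p[0],p[1],.13]
    for use in ('both','scene','side'):
        def res(p):
            r=[]
            if use!='side': r.append(proj('scene',X(p))-sc)
            if use!='scene': r.append(proj('side',X(p))-sd)
            return np.concatenate(r).ravel()
        best=min((least_squares(res,[.44,-.4,a]) for a in (0,-1.57,-3,1.57)),key=lambda s:s.cost)
        print(perm,use,best.x.round(4),np.degrees(best.x[2]).round(2),best.cost.round(2)); print(best.fun.round(1))
E
python3 fit.py
```

```text
[0, 1, 2] both [ 0.4446 -0.3796  4.4287] 253.75 23.52
[ 0.1 -2.   0.1 -1.3 -0.2 -2.  -0.1 -0.8 -0.2 -3.4 -0.1 -3.3  0.  -3.4
  0.6 -1.6]
[0, 1, 2] scene [ 0.445  -0.3828 -1.849 ] -105.94 0.53
[ 0.2 -0.3  0.2  0.  -0.3 -0.5 -0.1  0.7]
[0, 1, 2] side [ 0.4423 -0.368  -1.8653] -106.88 1.43
[ 0.  -0.7 -0.4 -0.5 -0.1 -0.1  0.5  1.3]
[0, 2, 1] both [ 0.4424 -0.3573  2.0494] 117.42 1839.26
[ -0.5 -43.8   0.2   1.2  -0.1  30.4  -0.    5.   -3.9  17.8   0.3  -4.6
   2.5 -20.7   1.3  -4.5]
[0, 2, 1] scene [ 0.4463 -0.3589  1.7341] 99.36 1418.13
[  7.1 -44.1  -1.1   9.4  -4.9  26.1  -1.    6.5]
[0, 2, 1] side [ 0.439  -0.3487 -4.0849] -234.05 385.69
[ -0.6  19.6  -0.3  -0.5   0.2 -19.5   0.8  -2.1]
```

```bash
python3 - <<'E'
import cv2
im=cv2.imread('pics/raw_scene0.png')[215:290,325:410]
cv2.imwrite('pics/c.png',cv2.resize(im,None,fx=7,fy=7,interpolation=cv2.INTER_CUBIC))
im=cv2.imread('pics/raw_side0.png')[225:280,160:240]
cv2.imwrite('pics/d.png',cv2.resize(im,None,fx=8,fy=8,interpolation=cv2.INTER_CUBIC))
E
```

```text
(no output)
```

View pics/c.png

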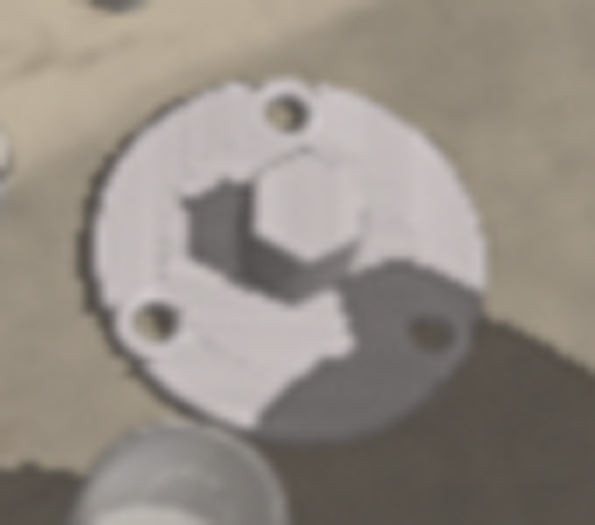

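View pics/d.png

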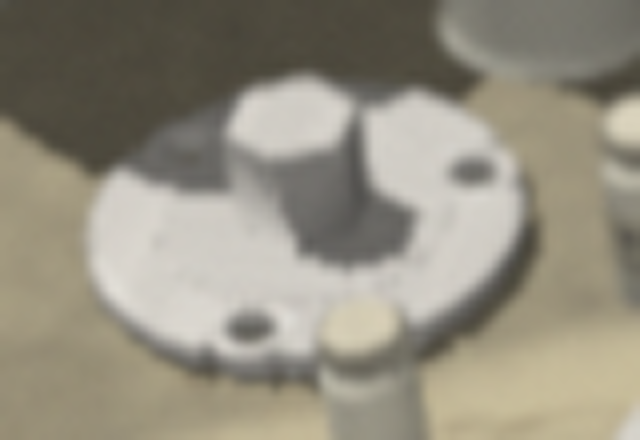

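```bash
cat > fit2.py <<'E'
from h import *
f=lambda u,o,s:(np.array(u,float)+.5)/s-.5+np.array(o)
sc=f([(288,113),(157,322),(433,333),(308,208)],(325,215),7)
sd=f([(250,326),(471,171),(292,117)],(160,225),8)
for use in ('scene','side','both'):
    def X(p):
        return np.r_[studs(.01),[[0,0,.044]]]@Ro.from_euler('z',p[2]).as_matrix().T+[p[0],p[1],0]
    def res(p):
        x=X(p);r=[]
        if use!='side': r.append(proj('scene',x)-sc)
        if use!='scene': r.append(proj('side',x[[0,1,3]])-sd)
        return np.concatenate(r).ravel()
    b=min((least_squares(res,[.61,-.31,a]) for a in (1.57,2.6,.5)),key=lambda s:s.cost)
    print(use,b.x.round(4),np.degrees(b.x[2]).round(2)%120,b.cost.round(2)); print(b.fun.round(1))
print(unproj('scene',(345,135),.05),unproj('side',(225,318),.05),unproj('side',(172,345),.05),unproj('scene',(292,75),.05),unproj('scene',(243,172),.05))
E
python3 fit2.py
```

```text
scene [ 0.6096 -0.3139  1.613 ] 92.42 0.02
[-0.   0.1 -0.1  0.   0.1  0.   0.1 -0.1]
side [ 0.6104 -0.309   1.6114] 92.32 0.13
[ 0.   0.1  0.3 -0.1 -0.4 -0. ]
both [ 0.6103 -0.3124  1.6032] 91.86 2.68
[ 0.5 -0.5  0.1 -0.8  0.3 -0.4  0.4 -0.7  0.4 -0.9  0.9 -0.9  0.2 -0.9]
[ 0.55009475 -0.02999043  0.05      ] [ 0.47779448 -0.09152792  0.05      ] [ 0.54862639 -0.01602251  0.05      ] [0.40792491 0.15325761 0.05      ] [ 0.3196366  -0.15810009  0.05      ]
```

```bash
cat >> h.py <<'E'
def rel(pos,R,cur=None):
    s=state(); p0,R0=(s['tool_pos'],s['ee_rot']) if cur is None else cur
    R0=np.array(R0);rv=Ro.from_matrix(R0.T@R).as_rotvec(); sh=R0.T@(np.array(pos)-p0)*100
    print('turn',rv.round(4).tolist(),'shift cm',sh.round(2).tolist(),'joints',s['joints'].round(1).tolist(),'t',round(s['clock'],2))
def hubtool(az,k=90):
    # tool frame with z=-hubz, y along hub dir (k deg): 
    H=hubR(az); y=H@[np.cos(np.radians(k)),np.sin(np.radians(k)),0]; z=-H[:,2]
    return np.c_[np.cross(y,z),y,z]
E
cat > hub.py <<'E'
import numpy as np
HP=np.array([.4446,-.376,.13]); AZ=np.radians(-106.4)
E
python3 - <<'E'
from h import *; from hub import *
for k in (90,-90):
    R=hubtool(AZ,k); print(R.round(2)); rel(HP-.18*R[:,2],R)
E
```

```text
[[ 0.26  0.96 -0.12]
 [ 0.87 -0.28 -0.41]
 [-0.42  0.   -0.91]]
turn [0.3461, -0.3398, 1.5617] shift cm [-52.96, -74.39, -3.98] joints [67.0, 8.6, 82.4, 0.0, 89.0, -7.7] t 1.5
[[-0.26 -0.96 -0.12]
 [-0.87  0.28 -0.41]
 [ 0.42 -0.   -0.91]]
turn [0.3381, 0.3444, -1.5255] shift cm [-52.96, -74.39, -3.98] joints [67.0, 8.6, 82.4, 0.0, 89.0, -7.7] t 1.5
```

>>> apply_moves(
  targets=[
    [[0,0,0.19],[-5.5,-6,-1.5],6],
    [[0.05,-0.05,0.37],[-9,-11,-3],6],
    [[0.09,-0.09,0.55],[-12.5,-16,-4],6],
    [[0.12,-0.12,0.73],[-16,-21,-5],6],
    [[0.16,-0.16,0.9],[-19.5,-26,-5],6],
  ],
)

```text
clock: 2.12
tool_pos: [0.2658, 0.2668, 0.3035]
ee_rot: [[-0.382, 0.924, 0.015], [0.901, 0.376, -0.217], [-0.206, -0.069, -0.976]]
force: [1.2, -0.7, -0.9]
gripper_width: 0.7
```

```bash
python3 - <<'E'
from h import *; from hub import *
R=hubtool(AZ,90); rel(HP-.18*R[:,2],R); s=state(); print(s['tool_pos'],s['gripper_width'],s['force'])
E
```

```text
turn [0.1499, -0.196, 0.66] shift cm [-58.77, -2.84, 13.68] joints [41.3, -10.6, 96.4, -10.2, 101.8, 17.3] t 2.12
[0.2658226  0.26679164 0.30345091] 0.6999735883977697 [ 1.21476982 -0.67204587 -0.85160366]
```

>>> apply_moves(
  targets=[
    [[0.03,-0.04,0.15],[-6,-0.3,0],6],
    [[0.06,-0.08,0.3],[-12,-0.6,1],6],
    [[0.1,-0.12,0.42],[-18,-1,2.5],6],
    [[0.12,-0.16,0.54],[-24,-1.3,4.2],6],
    [[0.15,-0.196,0.66],[-30,-1.5,6],6],
  ],
)

```text
clock: 2.75
tool_pos: [0.3689, -0.0216, 0.3069]
ee_rot: [[0.254, 0.96, -0.119], [0.87, -0.281, -0.406], [-0.423, -0.0, -0.906]]
force: [0.9, 1.6, 0.9]
gripper_width: 0.701
```

```bash
python3 - <<'E'
from h import *; from hub import *
R=hubtool(AZ,90); rel(HP-.18*R[:,2],R); s=state(); print(s['tool_pos'],s['gripper_width'],s['force'])
E
```

```text
turn [0.0004, 0.001, 0.0017] shift cm [-21.41, 17.23, 11.52] joints [3.3, -11.1, 98.8, -23.9, 100.3, 16.9] t 2.75
[ 0.3688608  -0.0216344   0.30689028] 0.7011583751723236 [0.86287105 1.59891991 0.9379343 ]
```

>>> apply_moves(
  targets=[
    [[0,0,0],[-4.3,3.4,2.3],6],
    [[0,0,0],[-8.6,6.9,4.6],6],
    [[0,0,0],[-12.9,10.3,6.9],6],
    [[0,0,0],[-17.2,13.8,9.2],6],
    [[0,0,0],[-21.4,17.2,11.5],6],
  ],
)

```text
clock: 3.38
tool_pos: [0.467, -0.3025, 0.2926]
ee_rot: [[0.251, 0.961, -0.119], [0.871, -0.277, -0.406], [-0.423, -0.002, -0.906]]
force: [1.0, 1.3, 0.5]
gripper_width: 0.705
```

```bash
python3 - <<'E'
from h import *; from hub import *
import pickle
s=state(); im=save('wrist','w1.png'); s2=state(); print(s['joints'].round(1),s2['tool_pos']-s['tool_pos'], s['tool_pos'])
s=s if True else s; pickle.dump((s['tool_pos'],s['ee_rot']),open('w1.pkl','wb'))
E
```

```text
[-28.    3.5  86.7 -24.6  84.9 -10.8] [ 0.0009526  -0.00506841 -0.00135932] [ 0.46696509 -0.30246692  0.29255041]
```

View pics/raw_w1.png

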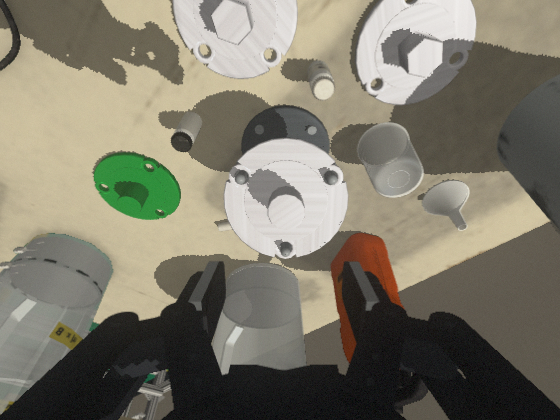

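```bash
python3 - <<'E'
from h import *; from hub import *
import pickle
s=state(); im=save('wrist','w2.png'); s2=state(); print(s2['tool_pos']-s['tool_pos'], s['tool_pos'],s2['clock'])
pickle.dump((s['tool_pos'],s['ee_rot']),open('w2.pkl','wb'))
c=cv2.imread('pics/raw_w2.png')[125:270,210:365]
cv2.imwrite('pics/w2c.png',cv2.resize(c,None,fx=4,fy=4,interpolation=cv2.INTER_CUBIC))
E
```

```text
[-9.82934243e-04  2.97916388e-03 -7.56222956e-05] [ 0.46791769 -0.30753533  0.29119108] 3.475
```

View pics/w2c.png

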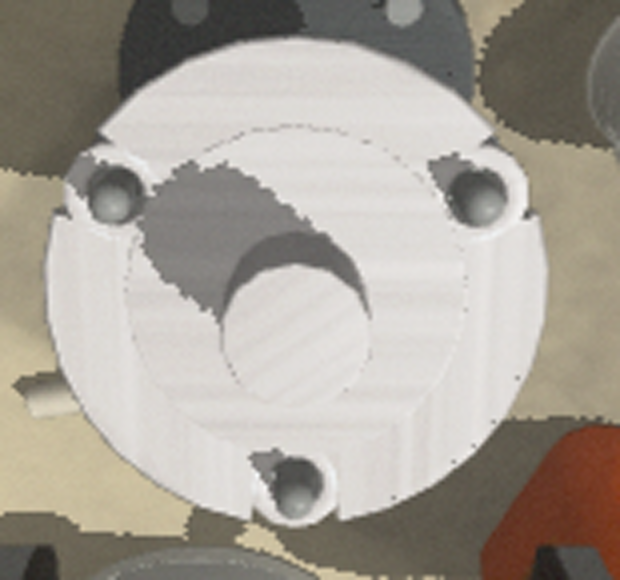

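```bash
cat > fit3.py <<'E'
from h import *; import pickle
f=lambda u,o,s:(np.array(u,float)+.5)/s-.5+np.array(o)
wd=f([(298,490),(480,198),(116,196),(295,335)],(210,125),4)
wr=f([(47,285),(547,290)],(210,125),4)
P,R=pickle.load(open('w2.pkl','rb'))
pts=np.r_[studs(.023),[[0,0,.044]]]
for free in (0,1):
    def res(p,full=False):
        H=hubR(p[2]); X=pts@H.T+[p[0],p[1],.13+(p[3] if free else 0)]
        return (wproj(X,P,R)-wd).ravel()
    b=least_squares(res,[.444,-.376,-1.86,0.][:3+free])
    print(b.x.round(4),np.degrees(b.x[2]).round(2),b.cost.round(2),b.fun.round(1))
    # disc width check
    a=np.radians(np.arange(0,360,2)); rim=np.c_[.0625*np.cos(a),.0625*np.sin(a),0*a+.01]@hubR(b.x[2]).T+[b.x[0],b.x[1],.13+(b.x[3] if free else 0)]
    q=wproj(rim,P,R); print('rim',q.min(0),q.max(0),'meas',f([(47,37),(547,523)],(210,125),4))
E
python3 fit3.py; python3 fit.py | sed -n 3,6p
```

```text
[ 0.449  -0.378  -1.8539] -106.22 6.82 [-0.3  2.   1.7  0.  -2.   0.4  0.6 -1.5]
rim [220.09540607 131.01417262] [347.74609382 254.88210742] meas [[221.375 133.875]
 [346.375 255.375]]
[ 0.4475 -0.3833 -1.8539 -0.0068] -106.22 3.06 [-0.3  0.4  0.2  0.6 -0.5  1.   0.6 -2. ]
rim [221.92404776 132.91426039] [345.9195649  253.23482716] meas [[221.375 133.875]
 [346.375 255.375]]
  0.6 -1.6]
[0, 1, 2] scene [ 0.445  -0.3828 -1.849 ] -105.94 0.53
[ 0.2 -0.3  0.2  0.  -0.3 -0.5 -0.1  0.7]
[0, 1, 2] side [ 0.4423 -0.368  -1.8653] -106.88 1.43
```

```bash
cat > hub.py <<'E'
import numpy as np
HP=np.array([.447,-.380,.13]); AZ=np.radians(-106.1)
E
python3 - <<'E'
from h import *; from hub import *
R=hubtool(AZ,90); rel(HP-.10*R[:,2],R); rel(HP-.038*R[:,2],R)
E
```

```text
turn [-0.005, 0.0006, -0.0013] shift cm [-0.26, 0.22, 7.9] joints [-28.2, 3.7, 86.6, -24.6, 84.9, -10.7] t 3.48
turn [-0.005, 0.0006, -0.0013] shift cm [-0.25, 0.25, 14.1] joints [-28.2, 3.7, 86.6, -24.6, 84.9, -10.7] t 3.48
```

>>> apply_moves(
  targets=[
    [[0,0,0],[-0.25,0.2,4],6],
    [[0,0,0],[-0.25,0.2,8],6],
    [[0,0,0],[-0.25,0.2,8],6],
    [[0,0,0],[-0.25,0.2,8],6],
  ],
)

```text
clock: 3.98
tool_pos: [0.4589, -0.3353, 0.2225]
ee_rot: [[0.251, 0.961, -0.118], [0.871, -0.277, -0.406], [-0.423, -0.001, -0.906]]
force: [0.4, -0.5, -0.3]
gripper_width: 0.7
```

```bash
python3 - <<'E'
from h import *; from hub import *
import pickle
s=state(); im=save('wrist','w3.png'); s2=state(); print(s2['tool_pos']-s['tool_pos'], s['tool_pos'],s2['clock'])
pickle.dump((s['tool_pos'],s['ee_rot']),open('w3.pkl','wb'))
c=cv2.imread('pics/raw_w3.png')[130:360,165:405]
cv2.imwrite('pics/w3c.png',cv2.resize(c,None,fx=2.6,fy=2.6,interpolation=cv2.INTER_CUBIC))
R=hubtool(AZ,90); rel(HP-.038*R[:,2],R)
E
```

```text
[2.02342454e-04 1.33935733e-05 3.56316203e-04] [ 0.45888971 -0.33527188  0.22249826] 4.025
turn [0.0002, 0.0008, 0.0006] shift cm [-0.27, 0.08, 6.57] joints [-31.5, 5.8, 92.3, -24.9, 76.1, -10.6] t 4.03
```

View pics/w3c.png

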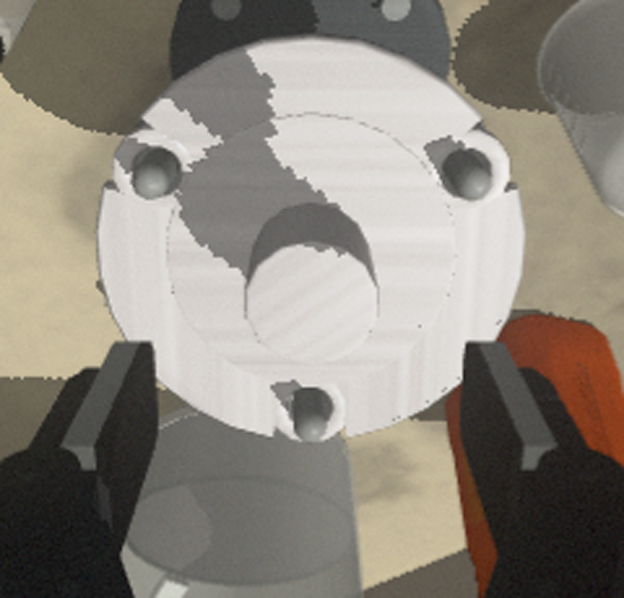

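```bash
cat > fit4.py <<'E'
from h import *; import pickle
f=lambda u,o,s:(np.array(u,float)+.5)/s-.5+np.array(o)
obs=[('w2.pkl',f([(298,490),(480,198),(116,196),(295,335)],(210,125),4)),('w3.pkl',f([(312,423),(468,176),(155,176),(312,303)],(165,130),2.6))]
pts=np.r_[studs(.023),[[0,0,.044]]]
for sel in ([1],[0,1]):
  for free in (0,1):
    def res(p):
        H=hubR(p[2]); X=pts@H.T+[p[0],p[1],.13+(p[3] if free else 0)]
        return np.concatenate([(wproj(X,*pickle.load(open(obs[i][0],'rb')))-obs[i][1]).ravel() for i in sel])
    b=least_squares(res,[.444,-.376,-1.86,0.][:3+free])
    print(sel,b.x.round(4),np.degrees(b.x[2]).round(2),b.cost.round(2),b.fun.round(1))
E
python3 fit4.py
```

```text
[1] [ 0.4487 -0.3782 -1.8496] -105.97 13.06 [-0.1  1.4  3.1  0.9 -3.   1.1 -0.  -1.9]
[1] [ 0.4476 -0.3821 -1.8495 -0.0043] -105.97 7.66 [-0.1 -0.5  1.4  1.5 -1.3  1.7 -0.  -2.6]
[0, 1] [ 0.4488 -0.3781 -1.8513] -106.07 20.13 [-0.4  2.1  1.4  0.1 -2.2  0.7  0.3 -1.4 -0.1  1.3  3.3  0.8 -2.8  0.9
  0.2 -2. ]
[0, 1] [ 0.4477 -0.382  -1.8512 -0.0045] -106.07 12.08 [-0.4  1.4  0.4  0.9 -1.2  1.4  0.3 -1.3 -0.1 -0.9  1.5  1.2 -1.1  1.2
  0.2 -3. ]
```

```bash
cat > hub.py <<'E'
import numpy as np
HP=np.array([.448,-.380,.129]); AZ=np.radians(-106.1)
E
python3 - <<'E'
from h import *; from hub import *
R=hubtool(AZ,90); rel(HP-.038*R[:,2],R)
E
```

```text
turn [0.0002, 0.0008, 0.0006] shift cm [-0.2, 0.17, 6.65] joints [-31.5, 5.8, 92.3, -24.9, 76.1, -10.6] t 4.03
```

>>> apply_moves(
  targets=[
    [[0,0,0],[-0.2,0.17,3],6],
    [[0,0,0],[-0.2,0.17,5],6],
    [[0,0,0],[-0.2,0.17,6.6],6],
    [[0,0,0],[-0.2,0.17,6.6],6],
  ],
)

```text
clock: 4.53
tool_pos: [0.4517, -0.3645, 0.162]
ee_rot: [[0.25, 0.961, -0.12], [0.871, -0.277, -0.405], [-0.423, -0.003, -0.906]]
force: [-0.3, 1.4, 0.9]
gripper_width: 0.707
```

```bash
python3 - <<'E'
from h import *; from hub import *
s=state(); im=save('wrist','w4.png'); print(s['force'],s['tool_pos'])
R=hubtool(AZ,90); rel(HP-.038*R[:,2],R)
E
```

```text
[-0.33742352  1.38382738  0.89132657] [ 0.45169677 -0.36447811  0.16202181]
turn [-0.0015, 0.0004, 0.0009] shift cm [-0.03, 0.05, -0.07] joints [-34.5, 9.0, 96.0, -25.5, 68.8, -10.4] t 4.58
```

View pics/raw_w4.png

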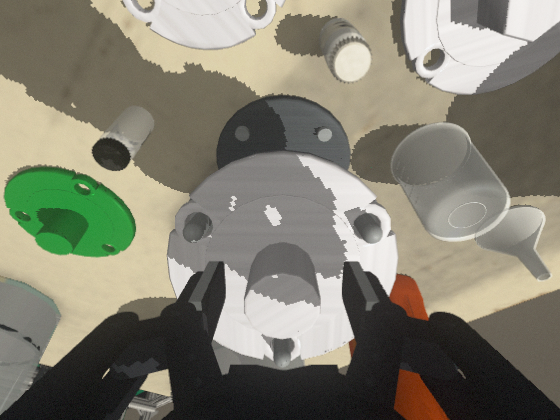

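>>> apply_moves(
  targets=[
    [[0,0,0],[0,0,0],2.5],
    [[0,0,0],[0,0,0],2.5],
    [[0,0,0],[0,0,0],2.5],
    [[0,0,0],[0,0,0],2.5],
  ],
  force=60,
)

```text
clock: 5.08
tool_pos: [0.4522, -0.3644, 0.1633]
ee_rot: [[0.251, 0.961, -0.118], [0.871, -0.277, -0.406], [-0.423, -0.001, -0.906]]
force: [-0.4, 4.4, 6.1]
gripper_width: 0.38
```

```bash
python3 - <<'E'
from h import *; from hub import *
import pickle
s=state(); im=save('wrist','w5.png'); print(s['force'],s['tool_pos'],s['gripper_width']*85,s['clock'])
pickle.dump((s['tool_pos'],s['ee_rot']),open('w5.pkl','wb'))
c=cv2.imread('pics/raw_w5.png')[140:390,150:420]
cv2.imwrite('pics/w5c.png',cv2.resize(c,None,fx=2.4,fy=2.4,interpolation=cv2.INTER_CUBIC))
R=hubtool(AZ,90); rel(HP-.038*R[:,2],R)
E
```

```text
[-0.38417751  4.39353329  6.13870418] [ 0.45220893 -0.36435982  0.16328791] 32.2653861803502 5.075
turn [-0.0004, 0.0006, 0.0008] shift cm [-0.02, 0.03, -0.01] joints [-34.5, 9.0, 95.9, -25.5, 68.8, -10.4] t 5.12
```

View pics/w5c.png

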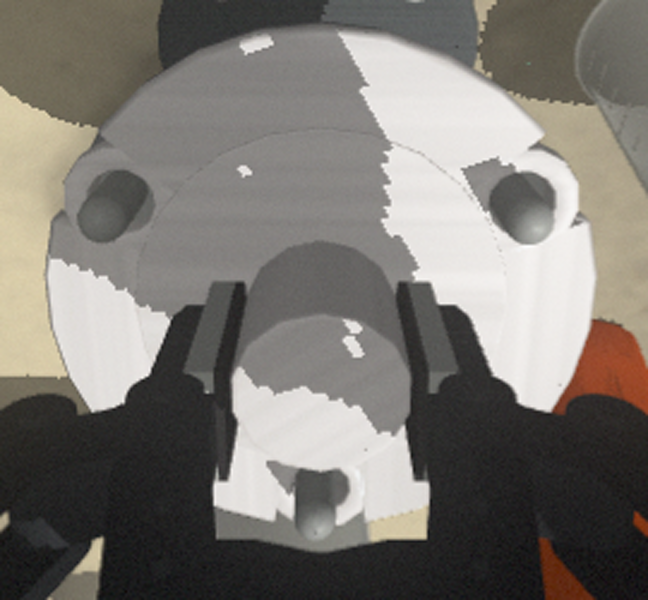

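>>> apply_moves(
  targets=[
    [[0,0,0],[0,0,-0.7],2.5],
    [[0,0,0],[0,0,-1.7],2.5],
    [[0,0,0],[0,0,-3],2.5],
    [[0,0,0],[0,0,-5],2.5],
    [[0,0,0],[0,0,-7],2.5],
  ],
)

```text
clock: 5.75
tool_pos: [0.4602, -0.3356, 0.2268]
ee_rot: [[0.25, 0.961, -0.119], [0.871, -0.277, -0.406], [-0.423, -0.002, -0.906]]
force: [0.1, -0.5, -4.0]
gripper_width: 0.381
```

```bash
python3 - <<'E'
from h import *; from hub import *
im=save('wrist','w6.png'); s=state(); print(s['force'],s['tool_pos'],s['gripper_width']*85,s['clock'])
a=np.radians(73.9); R=np.c_[[np.cos(a),np.sin(a),0],[np.sin(a),-np.cos(a),0],[0,0,-1]]
rel([.592,-.107,.12],R)
E
```

```text
[1.00128801 1.38273286 0.58343232] [ 0.46104447 -0.33526052  0.22944475] 32.49328150192757 5.8
turn [0.0014, 0.4373, 0.0004] shift cm [27.79, 6.26, -0.9] joints [-31.4, 5.8, 91.6, -24.8, 76.8, -10.8] t 5.8
```

View pics/raw_w6.png

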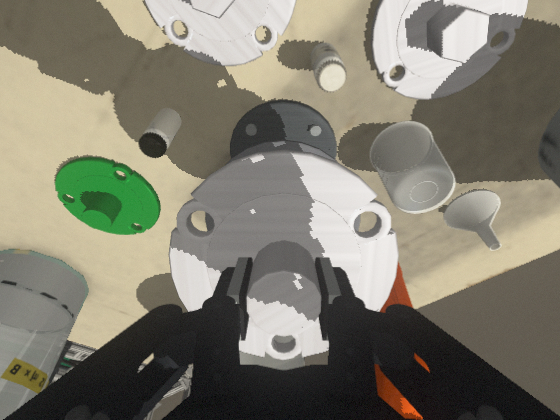

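>>> apply_moves(
  targets=[
    [[0,0.08,0],[5.5,1.2,-0.2],2.5],
    [[0,0.18,0],[11,2.5,-0.4],2.5],
    [[0,0.27,0],[16.7,3.8,-0.6],2.5],
    [[0,0.36,0],[22.2,5,-0.8],2.5],
    [[0,0.437,0],[27.8,6.3,-0.9],2.5],
  ],
)

```text
clock: 6.42
tool_pos: [0.5922, -0.1064, 0.1158]
ee_rot: [[0.277, 0.961, -0.001], [0.961, -0.277, 0.003], [0.003, -0.002, -1.0]]
force: [0.3, 0.0, -4.3]
gripper_width: 0.381
```

```bash
python3 - <<'E'
from h import *; from hub import *
import pickle
s=state();im=save('wrist','w7.png');  print(s['force'],s['tool_pos'],s['clock'])
pickle.dump((s['tool_pos'],s['ee_rot']),open('w7.pkl','wb'))
im=save('scene','s1.png');s=state()
a=np.radians(73.9); R=np.c_[[np.cos(a),np.sin(a),0],[np.sin(a),-np.cos(a),0],[0,0,-1]]
rel([.592,-.107,.044],R)
a=cv2.imread('pics/raw_w7.png');b=cv2.imread('pics/raw_s1.png')[100:300,220:450]
cv2.imwrite('pics/m.png',np.vstack([a[:300],cv2.resize(b,(345,300),interpolation=cv2.INTER_CUBIC)[:, :].copy() if 0 else cv2.copyMakeBorder(cv2.resize(b,(345,300)),0,0,0,215,0)]))
E
```

```text
[ 0.28225766  0.0274982  -4.29468715] [ 0.59215177 -0.10640373  0.11583535] 6.425
turn [-0.0054, -0.0037, 0.0023] shift cm [-0.26, 0.12, 6.95] joints [-17.5, 16.6, 89.3, 0.2, 74.5, -1.5] t 6.53
```

View pics/m.png

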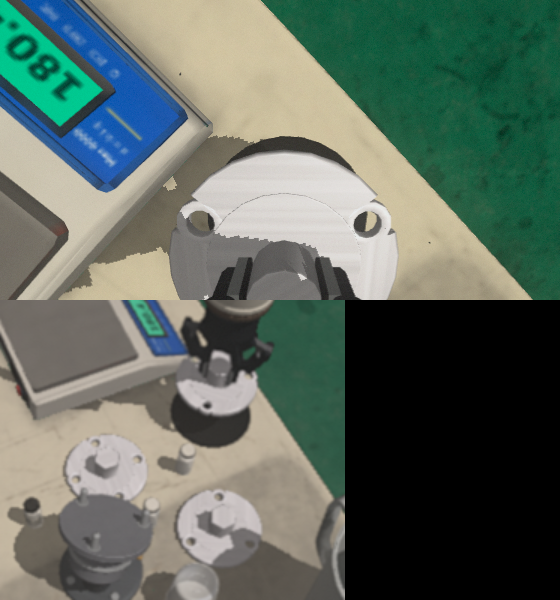

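```bash
python3 - <<'E'
from h import *; import pickle
P,R=pickle.load(open('w7.pkl','rb'))
p=unproj('wrist',(287,137),.004,(P,R)); print(p, p-.065*R[:,0])
E
```

```text
[ 0.61351403 -0.0463426   0.004     ] [ 0.59549025 -0.10879345  0.00381223]
```

>>> apply_moves(
  targets=[
    [[-0.005,-0.0037,0.0023],[-0.2,0,3],2.5],
    [[-0.005,-0.0037,0.0023],[-0.2,0,5.5],2.5],
    [[-0.005,-0.0037,0.0023],[-0.2,0,6.7],2.5],
    [[-0.005,-0.0037,0.0023],[-0.2,0,6.9],2.5],
    [[-0.005,-0.0037,0.0023],[-0.2,0,6.9],2.5],
  ],
)

```text
clock: 7.15
tool_pos: [0.591, -0.1099, 0.0479]
ee_rot: [[0.279, 0.96, 0.003], [0.96, -0.279, -0.004], [-0.003, 0.004, -1.0]]
force: [0.5, -0.2, -3.4]
gripper_width: 0.382
```

>>> apply_moves(
  targets=[
    [[0,0,0],[0,0,0.2],2.5],
    [[0,0,0],[0,0,0.4],2.5],
    [[0,0,0],[0,0,0.4],2.5],
  ],
)

```text
clock: 7.52
tool_pos: [0.5905, -0.1097, 0.043]
ee_rot: [[0.279, 0.96, 0.002], [0.96, -0.279, -0.004], [-0.003, 0.003, -1.0]]
force: [-0.5, 0.5, -4.1]
gripper_width: 0.375
```

>>> apply_moves(
  targets=[
    [[0,0,0],[0,0,0.15],2.5],
    [[0,0,0],[0,0,0.3],2.5],
    [[0,0,0],[0,0,0.3],2.5],
  ],
)

```text
clock: 7.9
tool_pos: [0.5907, -0.1098, 0.0408]
ee_rot: [[0.279, 0.96, 0.002], [0.96, -0.279, -0.004], [-0.003, 0.003, -1.0]]
force: [-3.9, 0.2, 8.3]
gripper_width: 0.381
```

>>> apply_moves(
  targets=[
    [[0,0,0],[0,0,0],6],
    [[0,0,0],[0,0,0],6],
    [[0,0,0],[0,0,-0.5],6],
    [[0,0,0],[0,0,-3],6],
    [[0,0,0],[0,0,-7],6],
  ],
)

```text
clock: 8.52
tool_pos: [0.5899, -0.1092, 0.1101]
ee_rot: [[0.279, 0.96, -0.0], [0.96, -0.279, -0.003], [-0.003, 0.001, -1.0]]
force: [0.5, -0.7, -0.1]
gripper_width: 0.703
```

```bash
python3 - <<'E'
from h import *; from hub import *
import pickle
s=state();print(s['tool_pos'],s['gripper_width'],s['force'])
im=save('scene','s2.png');im=save('wrist','w8.png')
a=cv2.imread('pics/raw_w8.png');b=cv2.imread('pics/raw_s2.png')[120:270,250:450]
cv2.imwrite('pics/m2.png',np.vstack([a[:300],cv2.copyMakeBorder(cv2.resize(b,(400,300)),0,0,0,160,0)]))
for yaw in (-30,30,90,150,-90,-150):
    a=np.radians(92.4+yaw-120); R=np.c_[[np.cos(a),np.sin(a),0],[np.sin(a),-np.cos(a),0],[0,0,-1]]
    print(yaw,np.degrees(a)); rel([.610,-.312,.16],R)
E
```

```text
[ 0.58989822 -0.10924413  0.11005069] 0.7026335312241683 [ 0.50736529 -0.65719349 -0.10784747]
-30 -57.599999999999994
turn [0.0087, -0.0087, 2.293] shift cm [-18.92, 7.4, -4.4] joints [-17.7, 16.2, 89.6, -0.2, 73.6, -1.5] t 8.62
30 2.4000000000000057
turn [0.0101, -0.0027, 1.2458] shift cm [-18.92, 7.4, -4.4] joints [-17.7, 16.2, 89.6, -0.2, 73.6, -1.5] t 8.62
90 62.40000000000001
turn [0.0095, 0.0025, 0.1986] shift cm [-18.92, 7.4, -4.4] joints [-17.7, 16.2, 89.6, -0.2, 73.6, -1.5] t 8.62
150 122.40000000000002
turn [0.0072, 0.0071, -0.8486] shift cm [-18.92, 7.4, -4.4] joints [-17.7, 16.2, 89.6, -0.2, 73.6, -1.5] t 8.62
-90 -117.6
turn [-0.0037, 0.014, -2.9429] shift cm [-18.92, 7.4, -4.4] joints [-17.7, 16.2, 89.6, -0.2, 73.6, -1.5] t 8.62
-150 -177.6
turn [0.003, 0.011, -1.8957] shift cm [-18.92, 7.4, -4.4] joints [-17.7, 16.2, 89.6, -0.2, 73.6, -1.5] t 8.62
```

View pics/m2.png

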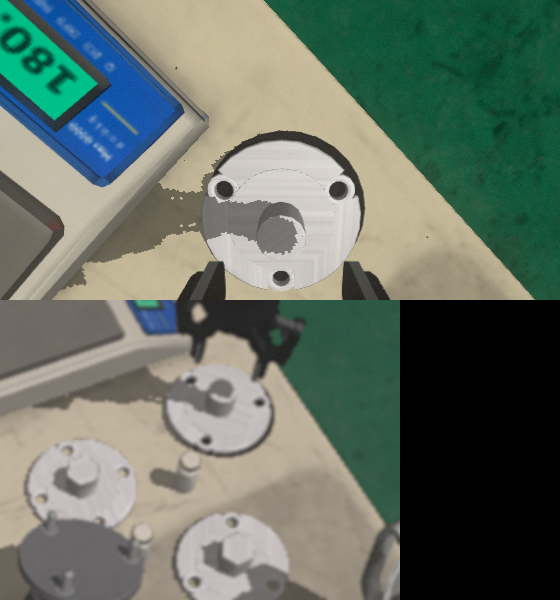

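```bash
python3 - <<'E'
from h import *
for z in (.1,.15,.2,.25): print(z,unproj('scene',(436,262),z).round(3),unproj('scene',(450,235),z).round(3),unproj('side',(140,160),z).round(3),unproj('side',(175,165),z).round(3))
im=cv2.imread('pics/raw_side0.png')[90:250,80:240]
cv2.imwrite('pics/e.png',cv2.resize(im,None,fx=3.5,fy=3.5,interpolation=cv2.INTER_CUBIC))
a=np.radians(32.4); R=np.c_[[np.cos(a),np.sin(a),0],[np.sin(a),-np.cos(a),0],[0,0,-1]]
rel([.610,-.312,.15],R)
E
```

```text
0.1 [ 0.738 -0.37   0.1  ] [ 0.77  -0.306  0.1  ] [ 0.852 -0.551  0.1  ] [ 0.743 -0.537  0.1  ]
0.15 [ 0.723 -0.393  0.15 ] [ 0.754 -0.333  0.15 ] [ 0.798 -0.46   0.15 ] [ 0.699 -0.448  0.15 ]
0.2 [ 0.709 -0.417  0.2  ] [ 0.738 -0.36   0.2  ] [ 0.743 -0.37   0.2  ] [ 0.655 -0.359  0.2  ]
0.25 [ 0.695 -0.44   0.25 ] [ 0.723 -0.387  0.25 ] [ 0.689 -0.28   0.25 ] [ 0.612 -0.27   0.25 ]
turn [0.01, -0.0, 0.7222] shift cm [-18.92, 7.39, -3.4] joints [-17.7, 16.2, 89.6, -0.2, 73.6, -1.5] t 8.62
```

View pics/e.png

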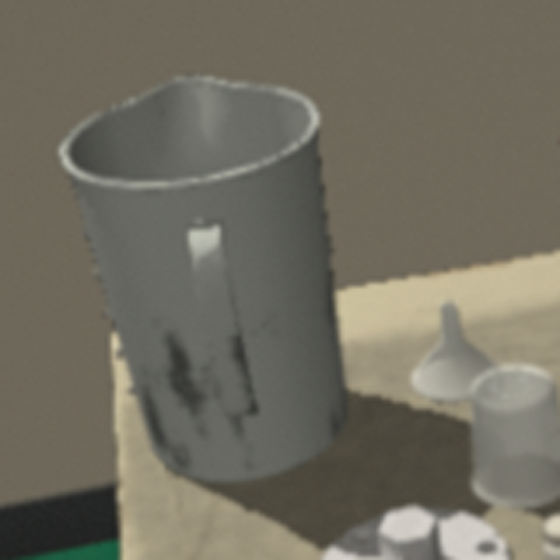

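>>> apply_moves(
  targets=[
    [[0,0,0.15],[-3,1.2,-3.4],6],
    [[0,0,0.33],[-9,3.5,-3.8],6],
    [[0,0,0.51],[-14,5.5,-3.6],6],
    [[0.01,0,0.68],[-18.9,7.4,-3.4],6],
    [[0.01,0,0.722],[-18.9,7.4,-3.4],6],
  ],
)

```text
clock: 9.25
tool_pos: [0.608, -0.315, 0.1437]
ee_rot: [[0.848, 0.53, -0.007], [0.53, -0.848, 0.002], [-0.005, -0.005, -1.0]]
force: [0.5, 1.1, -0.2]
gripper_width: 0.707
```

```bash
python3 - <<'E'
from h import *; from hub import *
import pickle
s=state();im=save('wrist','w9.png');s2=state();print(s['tool_pos'],s2['tool_pos'],s['clock'])
pickle.dump((s['tool_pos'],s['ee_rot']),open('w9.pkl','wb'))
c=cv2.imread('pics/raw_w9.png')[100:340,150:420]
cv2.imwrite('pics/w9c.png',cv2.resize(c,None,fx=2.4,fy=2.4,interpolation=cv2.INTER_CUBIC))
E
```

```text
[ 0.60804471 -0.31504151  0.14371288] [ 0.60819787 -0.31330738  0.1439012 ] 9.25
```

View pics/w9c.png

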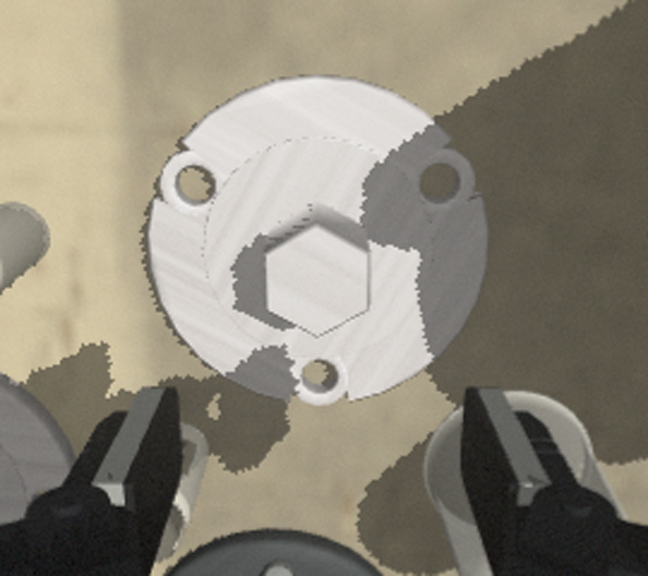

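```bash
python3 - <<'E'
from h import *; import pickle
f=lambda u,o,s:(np.array(u,float)+.5)/s-.5+np.array(o)
wd=f([(320,377),(441,182),(195,184),(318,279)],(150,100),2.4)
for zz in (0,1):
  P,R=pickle.load(open('w9.pkl','rb'))
  def res(p):
    X=np.r_[studs(.01),[[0,0,.044]]]@Ro.from_euler('z',p[2]).as_matrix().T+[p[0],p[1],p[3] if zz else 0]
    return (wproj(X,P,R)-wd).ravel()
  for a in (-2.57,):
    b=least_squares(res,[.61,-.31,a,0][:3+zz]); print(b.x.round(4),np.degrees(b.x[2]).round(2),b.cost.round(2),b.fun.round(1))
a=np.radians(32.4); R=np.c_[[np.cos(a),np.sin(a),0],[np.sin(a),-np.cos(a),0],[0,0,-1]]
rel([.611,-.3115,.038],R)
E
```

```text
[ 0.6121 -0.312  -2.5731] -147.43 0.55 [-0.  -0.7 -0.2 -0.1  0.3 -0.  -0.   0.6]
[ 6.1250e-01 -3.1180e-01 -2.5731e+00  1.4000e-03] -147.43 0.4 [-0.  -0.5  0.  -0.2  0.  -0.2 -0.   0.7]
turn [-0.0058, 0.0045, -0.0063] shift cm [0.38, 0.06, 10.59] joints [-33.7, 24.8, 74.4, -0.1, 81.2, 24.3] t 9.3
```

>>> apply_moves(
  targets=[
    [[-0.005,0.004,-0.007],[0.35,0.05,4],6],
    [[-0.005,0.004,-0.007],[0.35,0.05,8],6],
    [[-0.005,0.004,-0.007],[0.35,0.05,10.2],6],
    [[-0.005,0.004,-0.007],[0.35,0.05,10.6],6],
    [[-0.005,0.004,-0.007],[0.35,0.05,10.6],6],
  ],
)

```text
clock: 9.93
tool_pos: [0.6116, -0.3097, 0.0396]
ee_rot: [[0.84, 0.542, 0.001], [0.542, -0.84, -0.001], [0.0, 0.001, -1.0]]
force: [-0.1, 0.9, 0.2]
gripper_width: 0.703
```

```bash
python3 - <<'E'
from h import *
a=np.radians(32.5); R=np.c_[[np.cos(a),np.sin(a),0],[np.sin(a),-np.cos(a),0],[0,0,-1]]
rel([.611,-.312,.038],R); print(state()['force'],state()['tool_pos'])
E
```

```text
turn [0.0008, -0.0003, 0.0061] shift cm [-0.17, 0.16, 0.16] joints [-33.3, 29.5, 80.4, -0.0, 70.1, 23.9] t 9.93
[-0.14449463  0.86226608  0.20714209] [ 0.61157766 -0.30968319  0.03964348]
```

>>> apply_moves(
  targets=[
    [[0,0,0.005],[-0.15,0.15,0.1],6],
    [[0,0,0.005],[-0.15,0.15,0.1],2.5],
    [[0,0,0.005],[-0.15,0.15,0.1],2.5],
    [[0,0,0.005],[-0.15,0.15,0.1],2.5],
    [[0,0,0.005],[-0.15,0.15,0.1],2.5],
  ],
)

```text
clock: 10.55
tool_pos: [0.6111, -0.3121, 0.0387]
ee_rot: [[0.843, 0.538, 0.001], [0.538, -0.843, -0.001], [0.0, 0.001, -1.0]]
force: [-1.1, -0.8, 6.3]
gripper_width: 0.389
```

```bash
python3 - <<'E'
from h import *; from hub import *
import pickle
s=state();im=save('wrist','w10.png');s2=state();print(s['tool_pos'],s2['gripper_width'],s['clock'],s2['force'])
pickle.dump((s['tool_pos'],s['ee_rot']),open('w10.pkl','wb'))
a=cv2.imread('pics/raw_w10.png')[140:390,150:420]; b=cv2.imread('pics/raw_w5.png')[140:390,150:420]
cv2.imwrite('pics/m3.png',cv2.resize(np.hstack([b,a]),None,fx=1.48,fy=2.2,interpolation=cv2.INTER_CUBIC) if 0 else cv2.resize(np.hstack([b,a]),None,fx=1.48,fy=1.48,interpolation=cv2.INTER_CUBIC))
E
```

```text
[ 0.61105264 -0.31212645  0.03865483] 0.3871230834570304 10.55 [-1.38015458 -1.28278279  5.68285413]
```

View pics/m3.png

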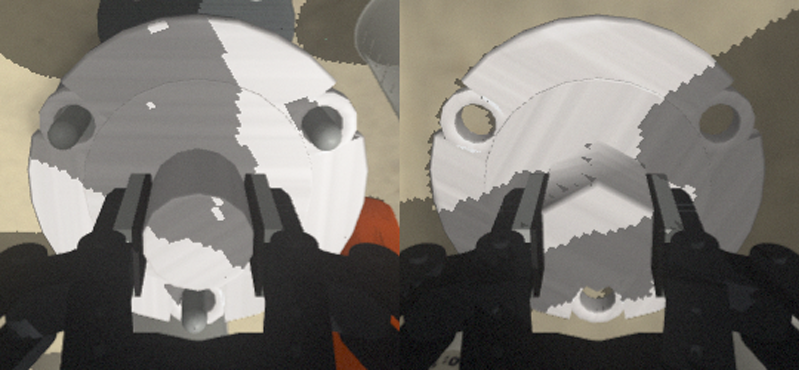

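```bash
python3 - <<'E'
import cv2,numpy as np
for i in (6,10):
    im=cv2.imread(f'pics/raw_w{i}.png')
    a=im[185:255,165:240]; b=im[185:255,330:405]; c=im[325:365,247:322]
    r=lambda x:cv2.resize(x,None,fx=5,fy=5,interpolation=cv2.INTER_CUBIC)
    top=np.hstack([r(a),r(b)]); bot=cv2.copyMakeBorder(r(c),0,0,0,375,0)
    cv2.imwrite(f'pics/z{i}.png',np.vstack([top,bot]))
E
```

```text
(no output)
```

View pics/z6.png

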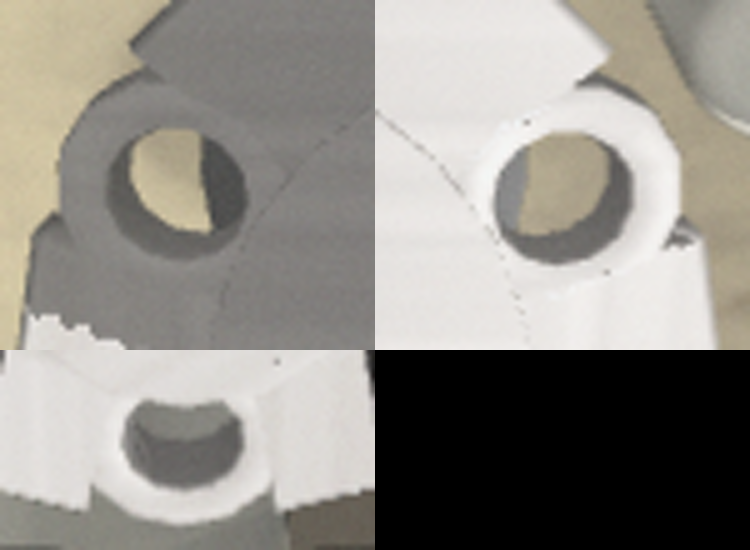

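View pics/z10.png

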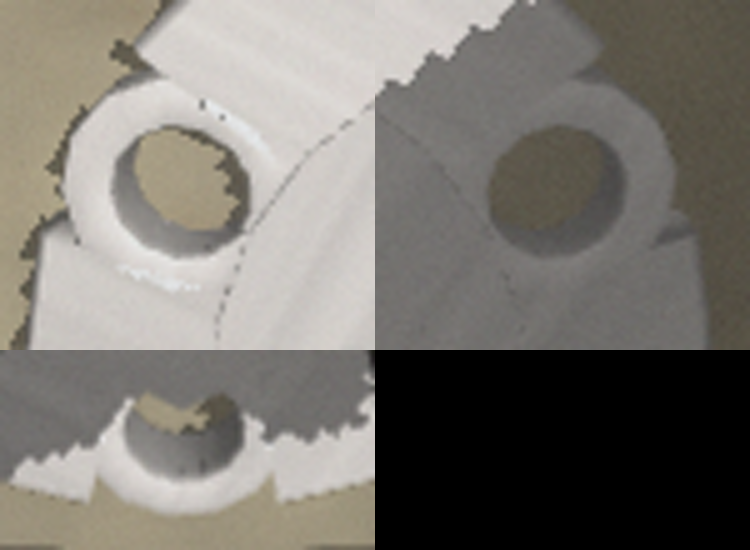

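```bash
python3 - <<'E'
import cv2,numpy as np
im=cv2.imread('pics/raw_w5.png')
a=im[195:265,165:240]; b=im[195:265,330:405]; c=im[325:370,247:322]
r=lambda x:cv2.resize(x,None,fx=5,fy=5,interpolation=cv2.INTER_CUBIC)
cv2.imwrite('pics/z5.png',np.vstack([np.hstack([r(a),r(b)]),cv2.copyMakeBorder(r(c),0,0,0,375,0)]))
E
```

```text
(no output)
```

View pics/z5.png

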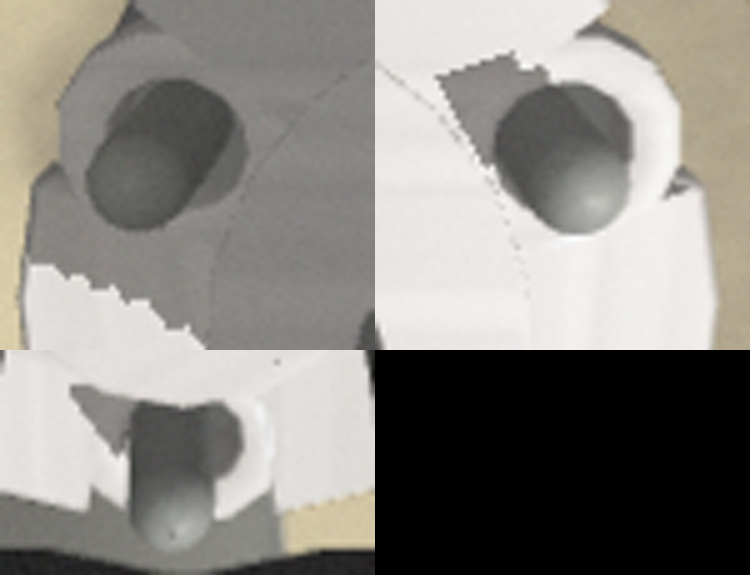

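```bash
cat > fit5.py <<'E'
from h import *
c=calibration('wrist'); T=np.array(c['tool_from_camera'])
def tp(X): return proj_cam((X-T[:3,3])@T[:3,:3],c)
def pix(L,Rr,B,oy): 
    g=lambda u,o:(np.array(u)+.5)/5-.5+np.array(o)
    return np.array([g(L,(165,oy)),g((Rr[0]-375,Rr[1]),(330,oy)),g((B[0],B[1]-350),(247,325))])
# in a cover frame with tool axes: points at L,R (tool +x is image up; tool y = image right): stud dirs
# L: x=+.025,y=-.0433 ; R: +.025,+.0433 ; B: x=-.05
base=np.array([[.025,-.0433],[.025,.0433],[-.05,0]])
def fit(px,zoff,z=None):
    # p: x,y,yaw,(zu: tool z of underside); feature at zu - zoff
    def X(p):
        cs,sn=np.cos(p[2]),np.sin(p[2]); zu=p[3] if z is None else z
        xy=base@np.array([[cs,-sn],[sn,cs]]).T+p[:2]
        return np.c_[xy,np.full(3,zu-zoff)]
    b=least_squares(lambda p:(tp(X(p))-px).ravel(),[0,0,0,.037][:4 if z is None else 3])
    print((b.x*1000).round(2),'px',b.fun.round(1)); return b.x
o=fit(pix((177,193),(564,198),(183,428),185),.010)
n=fit(pix((181,191),(557,191),(185,419),185),.010)
print('studs at w5'); 
for h in (.019,.0175):
    fit(pix((137,182),(580,183),(172,508),195),h); fit(pix((137,182),(580,183),(172,508),195),h,o[3])
E
python3 fit5.py
```

```text
[ 0.77  1.12  4.96 37.69] px [ 0.8 -0.4 -0.7 -0.6 -0.1  1.2]
[ 0.54  1.08 -1.05 39.65] px [ 0.7 -0.4 -0.6 -0.5 -0.1  1. ]
studs at w5
[ 0.9  -0.08  2.5  34.83] px [-0.1 -0.1 -0.   0.2  0.2 -0.1]
[-0.47 -0.1   2.51] px [ 1.8  0.4 -1.9  0.7  0.2 -1.9]
[ 0.9  -0.08  2.5  33.33] px [-0.1 -0.1 -0.   0.2  0.2 -0.1]
[-1.2  -0.11  2.51] px [ 2.7  0.7 -2.8  0.9  0.2 -2.8]
```

>>> apply_moves(
  targets=[
    [[0,0,0],[0,0,-1.5],2.5],
    [[0,0,0],[0,0,-5],2.5],
    [[0,0,0],[0,0,-9],2.5],
    [[0,0,0],[0,0,-13],2.5],
    [[0,0,0],[0,0,-16],2.5],
  ],
)

```text
clock: 11.22
tool_pos: [0.6108, -0.3118, 0.2008]
ee_rot: [[0.843, 0.538, 0.002], [0.538, -0.843, -0.001], [0.001, 0.002, -1.0]]
force: [-0.5, -1.4, -2.8]
gripper_width: 0.389
```

```bash
cat > G.py <<'E'
from h import *; import pickle
GP,GR=pickle.load(open('w5.pkl','rb'))
SR=GR@Ro.from_rotvec([0,0,.0035]).as_matrix()
SP=GP+GR@[-.0005,-.0012,-.0019]
def seat(d): return SP-SR[:,2]*d, SR
E
python3 - <<'E'
from G import *
s=state(); print(s['tool_pos'],s['force'],s['gripper_width']); rel(*seat(.08))
E
```

```text
[ 0.61081037 -0.31179151  0.20076819] [-0.49495622 -1.44289119 -2.77438533] 0.38866793906622316
turn [-0.156, -0.4176, -0.7079] shift cm [-13.71, -6.44, -3.71] joints [-33.5, 23.0, 70.3, -0.0, 86.6, 24.0] t 11.22
```

>>> apply_moves(
  targets=[
    [[-0.03,-0.08,-0.14],[-2.5,-1,-1.5],2.5],
    [[-0.06,-0.17,-0.28],[-5,-2.2,-3],2.5],
    [[-0.09,-0.25,-0.42],[-8,-3.7,-3.7],2.5],
    [[-0.125,-0.33,-0.57],[-11,-5.2,-3.7],2.5],
    [[-0.156,-0.4176,-0.708],[-13.7,-6.4,-3.7],2.5],
  ],
)

```text
clock: 11.85
tool_pos: [0.4597, -0.3315, 0.2359]
ee_rot: [[0.249, 0.961, -0.118], [0.87, -0.276, -0.408], [-0.425, -0.001, -0.905]]
force: [-0.8, -0.0, -1.8]
gripper_width: 0.386
```

```bash
python3 - <<'E'
from G import *
s=state(); im=save('wrist','w11.png');print(s['tool_pos'],s['force'],s['gripper_width']); rel(*seat(.035))
E
```

```text
[ 0.4597054  -0.33145731  0.23587838] [-0.75300584 -0.01227502 -1.7578983 ] 0.3857182870748835
turn [-0.001, 0.0069, 0.0132] shift cm [-0.0, 0.35, 4.26] joints [-31.0, 5.0, 91.8, -25.2, 77.5, -11.2] t 11.9
```

View pics/raw_w11.png

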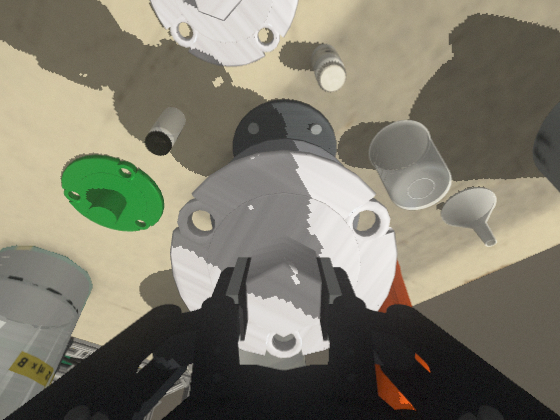

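>>> apply_moves(
  targets=[
    [[-0.001,0.007,0.013],[0,0.35,2],2.5],
    [[-0.001,0.007,0.013],[0,0.35,4.2],2.5],
    [[-0.001,0.007,0.013],[0,0.35,4.2],2.5],
    [[-0.001,0.007,0.013],[0,0.35,4.2],2.5],
  ],
)

```text
clock: 12.4
tool_pos: [0.4595, -0.3497, 0.1971]
ee_rot: [[0.268, 0.956, -0.116], [0.869, -0.292, -0.399], [-0.416, 0.006, -0.909]]
force: [0.8, 0.2, -1.7]
gripper_width: 0.389
```

```bash
python3 - <<'E'
from G import *
s=state(); im=save('wrist','w12.png');print(s['tool_pos'],s['force'],s['gripper_width']); rel(*seat(.028));rel(*seat(0))
a=cv2.imread('pics/raw_w12.png')[180:370,160:410]
cv2.imwrite('pics/w12c.png',cv2.resize(a,None,fx=3,fy=3,interpolation=cv2.INTER_CUBIC))
E
```

```text
[ 0.45954589 -0.3497368   0.19713464] [ 0.8234406   0.227464   -1.71480496] 0.3890100399927834
turn [-0.0001, -0.0076, -0.0132] shift cm [-0.08, -0.42, 0.78] joints [-33.0, 7.5, 93.4, -24.6, 73.1, -10.0] t 12.45
turn [-0.0001, -0.0076, -0.0132] shift cm [-0.11, -0.42, 3.58] joints [-33.0, 7.5, 93.4, -24.6, 73.1, -10.0] t 12.45
```

View pics/w12c.png

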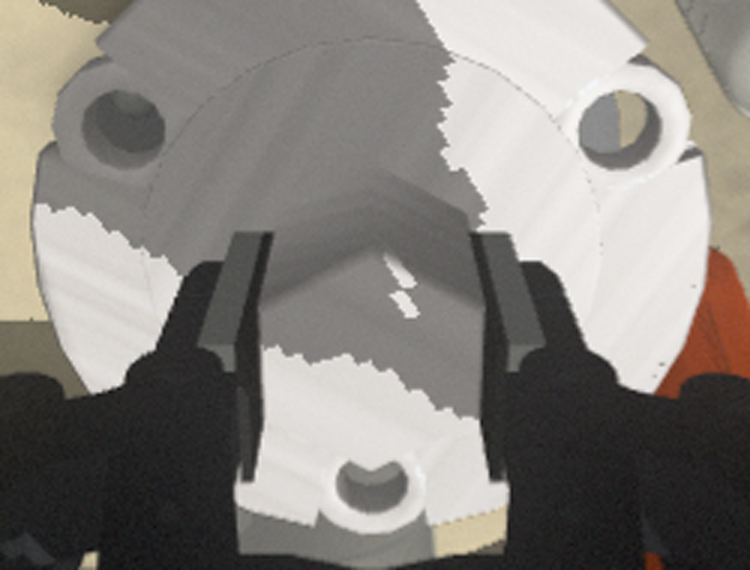

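>>> apply_moves(
  targets=[
    [[0,-0.0076,-0.0132],[-0.08,-0.42,0.4],2.5],
    [[0,-0.0076,-0.0132],[-0.08,-0.42,0.8],2.5],
    [[0,-0.0076,-0.0132],[-0.08,-0.42,0.8],2.5],
    [[0,-0.0076,-0.0132],[-0.08,-0.42,0.8],2.5],
  ],
)

```text
clock: 12.95
tool_pos: [0.4541, -0.3522, 0.1899]
ee_rot: [[0.253, 0.96, -0.118], [0.87, -0.279, -0.406], [-0.423, 0.0, -0.906]]
force: [0.4, -0.7, -2.5]
gripper_width: 0.389
```

```bash
python3 - <<'E'
from G import *
s=state(); im=save('wrist','w13.png');print(s['tool_pos'],s['force'],s['gripper_width']); rel(*seat(.0))
a=cv2.imread('pics/raw_w13.png')[180:370,160:410]
cv2.imwrite('pics/w13c.png',cv2.resize(a,None,fx=3,fy=3,interpolation=cv2.INTER_CUBIC))
E
```

```text
[ 0.45410256 -0.35220349  0.18988992] [ 0.43042901 -0.67453859 -2.45477637] 0.3892922533632093
turn [-0.0005, 0.0001, 0.0007] shift cm [-0.03, 0.04, 2.74] joints [-33.3, 7.4, 94.5, -25.2, 72.0, -10.5] t 13.0
```

View pics/w13c.png

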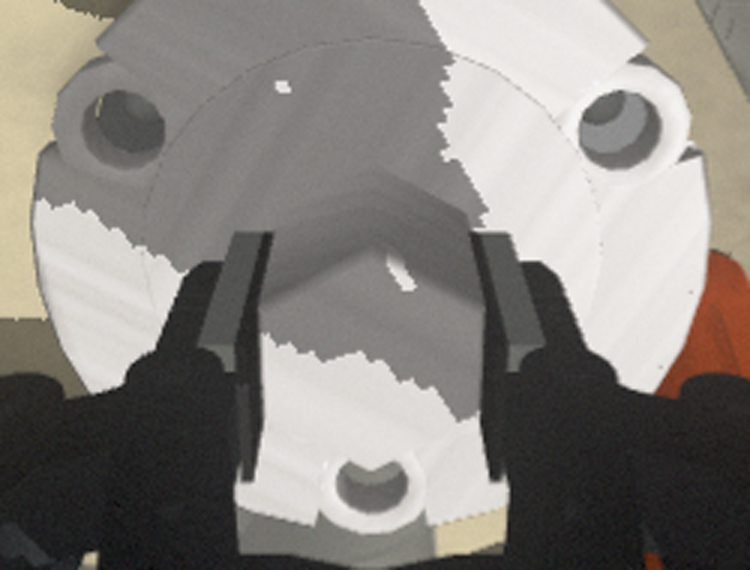

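>>> apply_moves(
  targets=[
    [[0,0,0],[-0.03,0.03,0.5],2.5],
    [[0,0,0],[-0.03,0.03,0.9],2.5],
    [[0,0,0],[-0.03,0.03,1.2],2.5],
    [[0,0,0],[-0.03,0.03,1.2],2.5],
  ],
)

```text
clock: 13.5
tool_pos: [0.4527, -0.3575, 0.1787]
ee_rot: [[0.253, 0.96, -0.119], [0.87, -0.28, -0.406], [-0.423, -0.001, -0.906]]
force: [0.3, 0.3, -2.9]
gripper_width: 0.388
```

```bash
python3 - <<'E'
from G import *
s=state(); im=save('wrist','w14.png');print(s['tool_pos'],s['force'],s['wrist_torque'],s['gripper_width']); rel(*seat(.0))
a=cv2.imread('pics/raw_w14.png')[180:370,160:410]
cv2.imwrite('pics/w14c.png',cv2.resize(a,None,fx=3,fy=3,interpolation=cv2.INTER_CUBIC))
E
```

```text
[ 0.45269021 -0.35748824  0.17873644] [ 0.25408189  0.32827144 -2.90650275] [ 0.32855944 -0.14744041 -0.01380839] 0.3878045228860371
turn [-0.0008, 0.0, 0.0008] shift cm [-0.0, 0.02, 1.52] joints [-33.9, 8.0, 95.2, -25.3, 70.7, -10.5] t 13.55
```

View pics/w14c.png

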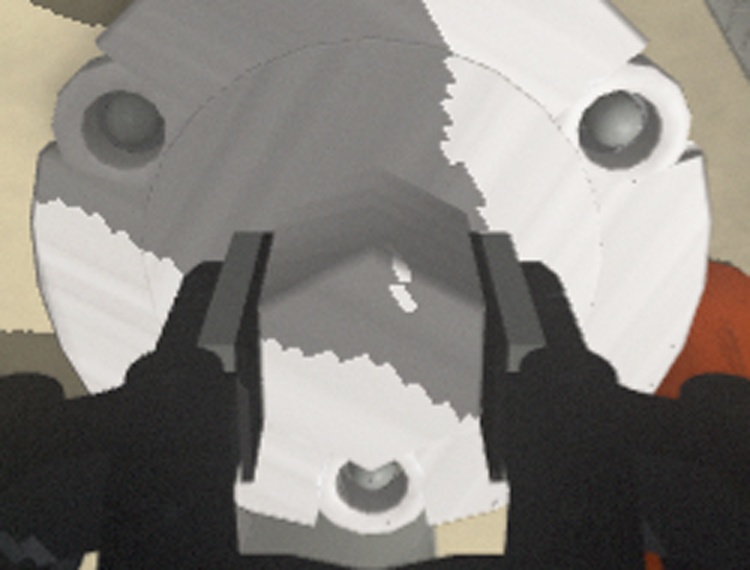

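>>> apply_moves(
  targets=[
    [[0,0,0],[0,0.02,0.5],2.5],
    [[0,0,0],[0,0.02,1.0],2.5],
    [[0,0,0],[0,0.02,1.3],2.5],
    [[0,0,0],[0,0.02,1.4],2.5],
    [[0,0,0],[0,0.02,1.4],2.5],
  ],
)

```text
clock: 14.18
tool_pos: [0.4513, -0.3632, 0.1663]
ee_rot: [[0.253, 0.96, -0.118], [0.87, -0.279, -0.406], [-0.423, -0.0, -0.906]]
force: [-0.3, 0.2, -2.6]
gripper_width: 0.39
```

>>> apply_moves(
  targets=[
    [[0,0,0],[0,0,0.1],2.5],
    [[0,0,0],[0,0,0.2],2.5],
    [[0,0,0],[0,0,0.2],2.5],
  ],
)

```text
clock: 14.55
tool_pos: [0.4513, -0.3638, 0.1652]
ee_rot: [[0.253, 0.96, -0.118], [0.87, -0.279, -0.407], [-0.423, 0.001, -0.906]]
force: [-2.1, 6.0, 6.6]
gripper_width: 0.386
```

```bash
python3 - <<'E'
from G import *
rel(*seat(0)); print(state()['force'])
E
```

```text
turn [-0.0, 0.0001, 0.0006] shift cm [0.0, -0.02, -0.01] joints [-34.5, 8.8, 96.0, -25.5, 68.9, -10.3] t 14.55
[-2.06591208  6.00264157  6.59854711]
```

>>> apply_moves(
  targets=[
    [[0,0,0],[0,0,0],6],
    [[0,0,0],[0,0,0],6],
    [[0,0,0],[0,0,-1],6],
    [[0,0,0],[0,0,-5],6],
    [[0,0,0],[0,0,-10],6],
  ],
)

```text
clock: 15.18
tool_pos: [0.4627, -0.3227, 0.2562]
ee_rot: [[0.253, 0.96, -0.119], [0.87, -0.28, -0.406], [-0.423, -0.001, -0.906]]
force: [1.1, -1.2, 0.4]
gripper_width: 0.7
```

```bash
python3 - <<'E'
from G import *
s=state(); im=save('wrist','w15.png');save('side','d2.png');save('scene','s3.png');print(s['tool_pos'],s['force'],s['gripper_width'],s['clock'])
a=cv2.imread('pics/raw_w15.png')[60:360,140:420]
b=cv2.imread('pics/raw_d2.png')[150:350,130:430];c=cv2.imread('pics/raw_s3.png')[130:330,160:430]
cv2.imwrite('pics/f1.png',np.hstack([cv2.resize(a,None,fx=1.33,fy=1.33),cv2.resize(b,(400,399))]))
cv2.imwrite('pics/f2.png',cv2.resize(c,None,fx=2.8,fy=2.8,interpolation=cv2.INTER_CUBIC))
E
```

```text
[ 0.46271319 -0.32270387  0.25615901] [ 1.06732268 -1.18770413  0.43789853] 0.6998327043922558 15.175
```

View pics/f1.png

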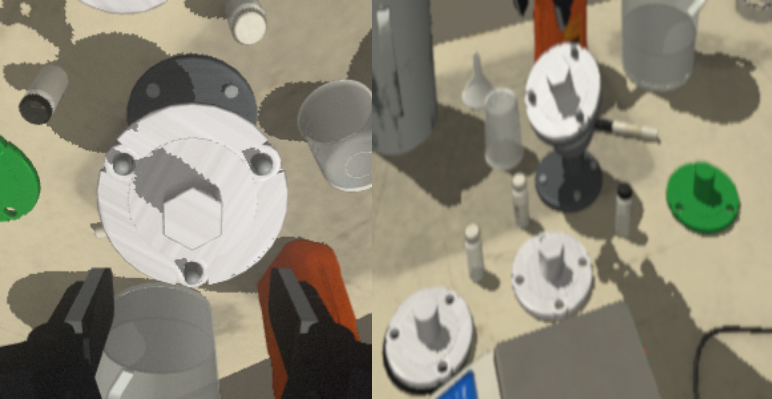

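View pics/f2.png

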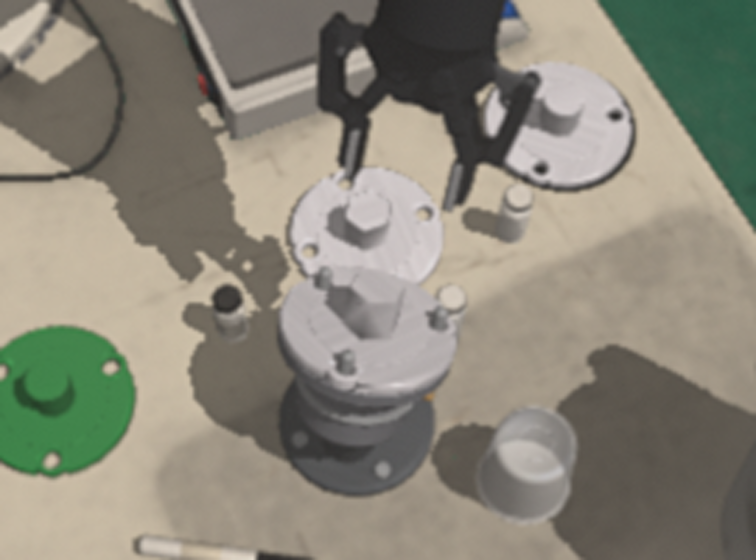

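```bash
python3 -c "
from workcell import *
print(state()['clock'],state()['force']); print(job_done())"
```

```text
15.325 [-0.18956281  0.27062852 -0.97616566]
the job is handed in; nothing more can be done
None
```

The cover change is done and handed in at 15.3 s of the 50 s allowed. The handover returned no verdict, so what follows rests on my own checks.

- **Old cover:** I lifted it off the studs and set it flat, boss up, on the rubber pad until I felt contact, then let go. The last pictures show it lying on the pad, close to its centre.
- **New cover:** I picked the three-hole cover with the six-sided boss and turned it to the studs. It slid down with no notable force and met the flange within about 0.2 mm of the worked-out height, at about 9 N. The last wrist picture shows all three studs through its holes, with the gripper open and clear.
- **Everything else:** the four-hole cover, vials, beaker, marker and green look-alike look undisturbed in the final scene and side pictures; I did not measure their positions.

**Where measurements disagreed:** the scene and side cameras differed by about 5 mm on the table and up to 15 mm at the hub. I therefore aligned the new cover by wrist-camera pictures, compared with the pose in which I had gripped the old cover on the studs. One correction before insertion overshot because the arm was still settling. I caught this and fixed it above the studs, before anything touched.

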